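# Rock a stuck film case out of its display stand

### The job

The red film case is stuck between the sprung felt pads of its display stand, and hauling it straight up would only lift the whole stand. Pinch the case by its top edge, rock it side to side in its own plane a few times (a good five degrees each way) while easing it up, gently and without jerking, so that the stand stays down and is not dragged or tipped over, and finish holding the case upright and still in the gripper, just clear above the stand it came from. Do not let go at the end, and leave the other stand and everything else on the counter alone.

Things in the scene. Friction and masses are not known exactly. Their poses are not given: they have to be found in the camera images.
- film_case: the case to free: rigid red flat box, 14 mm thick (its x), 135 wide (y), 171 tall (z), about 120 g, white cover with an orange disc on both flat faces. Origin: centre of its bottom edge. It stands upright and centred in 'stand', axes as the stand's, bottom edge 24 mm and top edge 195 mm above the counter. Above 62 mm its flat faces are free, to be pinched from above
- film_case_top (a point): centre of the red case's top edge, 171 mm above its origin
- stand: stand of the red case: loose on the counter, 2.4 kg, dark steel base 130 (x) by 210 (y) by 10 mm, origin at the centre of its underside. The case rests on a rubber rest 30 mm wide (y), 24 mm high. Two blue brackets, 70 mm wide (y), tops at 62 mm, stand at x = -40 and +40 mm. To lean the case means to tip its top along the stand's y; there is room for 0.18 rad each way
- stand_pads (a point): midpoint between the stand's two sprung felt pads, 42 mm above its underside: the pivot for rocking. Each pad (44 mm wide in y, 32 to 52 mm high) presses the case with 25 N. A straight pull meets 26 to 35 N of friction and lifts the stand (24 N). Leaning takes some 5 N at the case's top, and a turning case slides up easily: 2 mm per swing of 0.2 rad is fine, 5 is not
- stand_mouth (a point): centre of the stand at the height of the brackets' tops, 62 mm above its underside. Turn the gripper with the case as it leans. The case's bottom edge starts 38 mm below it, leaves the pads 10 mm below it, and is clear of the stand once above it
- other_stand: an identical stand that holds the other case; leave alone. Origin at the centre of its underside, 130 (x) by 210 (y) mm
- other_case: a black film case with yellow cover and green disc, same size as the red one, stuck in other_stand; leave alone. Origin at the centre of its bottom edge
- case_stack: three film cases lying in a stack, 135 by 171 mm, 42 mm high; origin at the centre of the underside; leave alone
- disc_tub: spindle of bare discs on a black round base, 132 mm across, 92 mm high; origin at the centre of the underside; leave alone
- mug: blue mug, 80 mm across, 95 mm high, handle at its +y; leave alone
- spray: white cleaner bottle with blue cap, 60 mm across, 170 mm high; leave alone
- bookend: grey steel L-shaped bookend, foot 130 (x) by 100 (y) mm, upright plate 153 mm high at the +x end; leave alone
- tape: black tape dispenser, 130 (x) by 50 (y) mm, 77 mm high; leave alone
Things that resemble listed ones, but are neither listed nor needed, are in the scene too. There is more than one size of the film_case; the one meant has the size given above. Leave any pink look-alike of the stand alone.

How it is judged:
By the outcome, as a careful person would: the job done as asked, in the order asked, and still so for the second after the job is handed in, while the arm keeps its last pose, push and grip.
It also fails if it takes over 48 s, if anything falls off the work surface, if the arm or the gripper's body presses on something with over 40 N, if the wrist force passes 120 N, or if a joint passes its speed limit or range.

### The arm

A 6-joint arm with a two-finger parallel gripper is mounted at the origin on the work surface. World frame = base frame: x ahead of the robot, y to its left, z up, the work surface at z = 0. Lengths are in m, angles in degrees, forces in N, time in s.
With the tool pointing down it reaches from about 0.375 to 0.9 m from the base axis. Payload 3.1 kg.
Tool frame: the origin (TCP) lies on the centre line of the jaws, within the pads' length; the fingertips stand 25 mm ahead of it and the grasp point (between the pads) lies 6 mm ahead of it; y points along the fingers, x is the direction in which the jaws open and shut, and the axes are right-handed (so a half turn about y gives the same grasp; the last joint's range is limited). The gripper opens to 87 mm and grips with 3 to 60 N. Pads are 19 mm wide; open, the fingers measure 117 mm over their backs; the gripper's body (75 mm by 190 mm) begins 51 mm behind the grasp point.
Start: joints at [-86.603, 30.224, 82.088, -0, 67.689, -10.227], TCP at [0.147, -0.607, 0.248] pointing down, gripper open.
Joint ranges: [-176.69, 176.69], [-43.24, 126.21], [12.49, 139.97], [-82, 262], [0, 151.66], [-163.58, 163.58]. Speed limits (degrees/s): [159.86, 159.86, 180, 180, 180, 180].

### API

Orientations are given as a 3x3 rotation matrix whose columns are the frame's x, y, z axes.
In Python, from rig import * gives the robot as it stands.
- The arm moves only by the tool play_rows, never from a script. Its argument "commands" is a list of rows, each a list of 2 entries, a list of its own where there are three numbers: the shift along the world's x, y, z in m, then the turn, a rotation vector about the world's x, y, z in rad. A call has 1 to 10 rows; each row is the pose to reach, as a shift and turn from the pose commanded when the call began; what a row does not reach only later rows make up. A row lasts 1/8 s, in which the tool goes at most 62.5 mm and 10.7 degrees, less where a joint would pass 70% of its speed; a pose out of reach is approached as far as the arm can. A call with a gripper value outside its range is refused whole. "gripper" is the finger opening in m, from 0 to 0.087, set as the call begins (left out, the last holds). The fingers move at their own pace and stop on an object; the grip force is fixed at half the most. Time passes only in rows, so rows that repeat a pose let the fingers close. It gives the time, the measured TCP pose, the force and the opening at its end, in the units of the state.
- read_state(): the state, without advancing time (a new reading comes with each control period).
- capture(name): name is "scene" or "side" or "wrist"; returns a dict with "frame" (400x640x3 uint8, red, green, blue), "depth" (400x640 float32, m along the optical axis (not along the pixel's ray), 0 where there is no reading), "mtx" (3x3 intrinsics, pixels), "cam_to_world" (4x4, takes a point from camera to world coordinates); the wrist camera has in their place "hand_eye" (4x4, takes a point from camera to tool coordinates, whose origin is the TCP and whose axes are the tool frame's). Camera axes: x right, y down, z forward; pixel columns grow to the right and rows downward; lengths in m; the calibration is good to about 2 mm. A picture is of the moment at which its call begins: read the wrist's pose just before it.
- hand_in(): hands the job in, once; it reports no verdict.
The state is a dict: "time_s": time; "joint_positions": joint angles; "qvel": joint speeds; "tau": joint torques, N m; "position": TCP position; "tcp_rot": TCP orientation; "force": force on the tool from outside, world axes, zero at the start; "moment": the same for the moment, N m; "opening": opening from 0.0 (shut) to 1.0 (fully open).
Only numpy, scipy, OpenCV 4.12 (cv2) and the standard library are available. Lean on these libraries where they do the work, as an engineer would, in place of code of your own. Each camera call takes 0.05 s, during which the arm holds its last target. There are 200 camera calls.

## Working session

There is one attempt and no reset: what is moved stays moved. The work goes in short steps, Python scripts to look and compute and a tool call to move; the robot and the scene stay as the last step left them, time stands still between calls to the robot, and variables do not carry over. Pictures are saved under pics/ and viewed, about 8 in all and at most 12, crops included, and the job is handed in when it is done.

Besides the shell and the picture viewer there is one more tool, called after "Emit:" by a JSON object that holds its "method" and its "body", one argument or row to a line. play_rows: Moves the arm, as the interface text tells. Its arguments: {"type":"object","properties":{"commands":{"type":"array"},"gripper":{"type":"number"}},"required":["commands"]}

```bash
mkdir -p pics; python3 - <<'E'
from rig import *
import cv2,numpy as np
for n in("scene","side"):
    c=capture(n);np.savez(f"pics/{n}0.npz",**c)
    cv2.imwrite(f"pics/{n}0.png",c["frame"][:,:,::-1])
s=read_state();print(s["time_s"],s["position"],s["tcp_rot"],s["force"],s["opening"])
E
```

```text
0.1 [ 0.14718897 -0.60678676  0.2466861 ] [[ 2.35532521e-01 -1.22700266e-04  9.71866460e-01]
 [-9.71864563e-01  1.95025626e-03  2.35532307e-01]
 [-1.92428853e-03 -9.99998091e-01  3.40100734e-04]] [ 0.01908867 -0.04034315 -0.20600067] 1.0003448795484566
```

View pics/scene0.png

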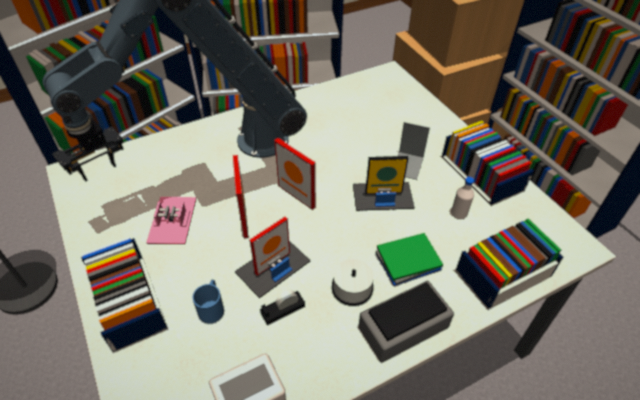

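View pics/side0.png

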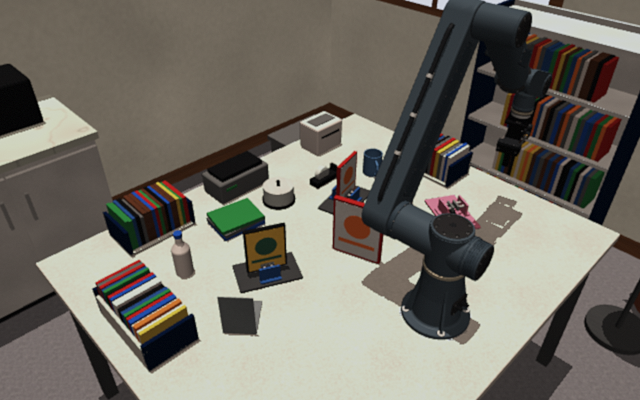

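The scene picture shows three red cases. One is in a dark stand with a blue bracket at scene (270,247). A larger one is free-standing at (295,175), and one is seen edge-on at (240,195). The case in the dark stand fits the description; the other two have no stand. The pink stand look-alike is at (172,215), and the other stand, with the yellow and black case, is at (385,180). Next I'll confirm with a crop and measure.

```bash
cat >h.py <<'E'
import numpy as np
def cloud(c,T=None):
    T=c["cam_to_world"] if T is None else T
    d=c["depth"];v,u=np.mgrid[:d.shape[0],:d.shape[1]]
    K=c["mtx"];P=np.stack([(u-K[0,2])/K[0,0]*d,(v-K[1,2])/K[1,1]*d,d],-1)
    P=P@T[:3,:3].T+T[:3,3];P[d==0]=np.nan
    return P
E
python3 - <<'E'
from h import *;import cv2
c=dict(np.load("pics/scene0.npz"));P=cloud(c)
cv2.imwrite("pics/crop.png",cv2.resize(c["frame"][130:310,160:340,::-1],None,fx=3.3,fy=3.3,interpolation=cv2.INTER_CUBIC))
s=dict(np.load("pics/side0.npz"));Q=cloud(s)
for n,P,box in(("scene",P,(205,310,225,325)),("side",Q,(145,225,310,375))):
    R=P[box[0]:box[1],box[2]:box[3]].reshape(-1,3);R=R[~np.isnan(R[:,0])]
    B=R[(R[:,2]>.075)&(R[:,2]<.2)]
    print(n,len(B),B.min(0),B.max(0),np.median(B,0))
    t=R[(R[:,2]>.186)&(R[:,2]<.21)];print("top",len(t),t.min(0),t.max(0))
    b=R[(R[:,2]>.006)&(R[:,2]<.014)].astype(np.float32)
    if len(b)>20: print("base",len(b),cv2.minAreaRect(b[:,:2]))
    print("rect",cv2.minAreaRect(B[:,:2].astype(np.float32)))
for u,v in((270,235),(288,222),(252,250),(240,195),(237,160),(295,175),(276,145),(315,205),(385,160),(172,215)):print(u,v,cloud(c)[v,u])
E
```

```text
scene 1300 [ 0.38173039 -0.28620286  0.07520046] [ 0.75769559 -0.15113842  0.19985672] [ 0.59221806 -0.23202695  0.14179119]
top 237 [ 0.56460382 -0.28429808  0.18600526] [ 0.61134425 -0.15113842  0.20224371]Traceback (most recent call last):
  File "<stdin>", line 11, in <module>
cv2.error: OpenCV(4.12.0) /io/opencv/modules/imgproc/src/convhull.cpp:143: error: (-215:Assertion failed) total >= 0 && (depth == CV_32F || depth == CV_32S) in function 'convexHull'
```

View pics/crop.png

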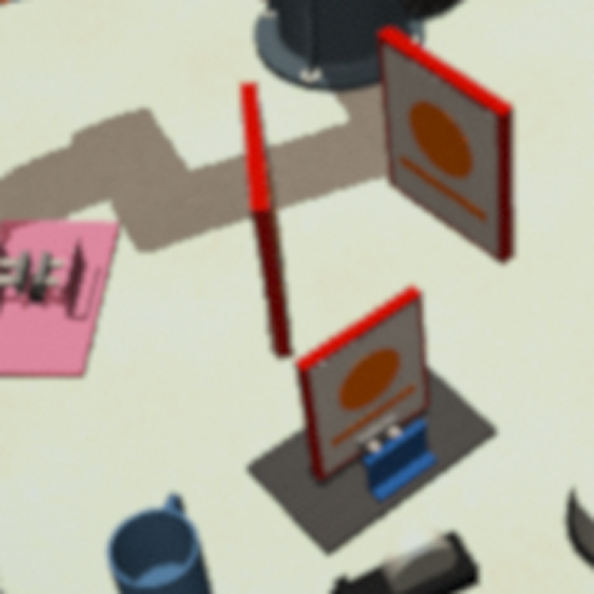

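The crop confirms it: the red case in the dark stand has its top edge at about crop (360,328). Now the fit.

```bash
python3 - <<'E'
from h import *;import cv2
f=lambda a:np.ascontiguousarray(a[:,:2],np.float32)
for n,box in(("scene",(205,310,225,325)),("side",(145,225,310,375))):
    c=dict(np.load(f"pics/{n}0.npz"));P=cloud(c);F=c["frame"].astype(int)
    sl=np.s_[box[0]:box[1],box[2]:box[3]];R=P[sl].reshape(-1,3);C=F[sl].reshape(-1,3)
    near=np.hypot(R[:,0]-.59,R[:,1]+.22)<.14
    red=(C[:,0]>2.2*C[:,1])&(C[:,0]>2.2*C[:,2])
    for nm,m in(("top",near&red&(R[:,2]>.19)&(R[:,2]<.2)),("body",near&(R[:,2]>.08)&(R[:,2]<.2)),("base",near&(R[:,2]>.006)&(R[:,2]<.014)&(C.max(1)<110))):
        p=R[m]
        if len(p)<10:continue
        mu=p.mean(0);v=np.linalg.svd(f(p-mu),full_matrices=False)[2][0]
        print(n,nm,len(p),mu.round(4),v.round(3),"zmax",p[:,2].max().round(3),cv2.minAreaRect(f(p)))
c=dict(np.load("pics/scene0.npz"));P=cloud(c)
for u,v in((237,160),(241,193),(276,143),(314,177),(370,160),(404,160),(208,290)):print(u,v,P[v,u].round(3))
E
```

```text
scene top 148 [ 0.5885 -0.2232  0.1947] [-0.245  0.97 ] zmax 0.2 ((0.5883097648620605, -0.2206069827079773), (0.01744731329381466, 0.12964212894439697), 14.395012855529785)
scene body 1095 [ 0.5929 -0.2222  0.1472] [-0.234  0.972] zmax 0.2 ((0.5877082943916321, -0.21853967010974884), (0.021536624059081078, 0.13769640028476715), 12.344350814819336)
scene base 923 [ 0.6077 -0.2388  0.0098] [ 0.053 -0.999] zmax 0.014 ((0.5879366397857666, -0.22117166221141815), (0.1309598684310913, 0.20726227760314941), 13.8287935256958)
side top 57 [ 0.5821 -0.2111  0.1933] [ 0.248 -0.969] zmax 0.199 ((0.5806679725646973, -0.21191462874412537), (0.014923732727766037, 0.14055673778057098), 14.246668815612793)
side body 552 [ 0.5781 -0.2052  0.1445] [ 0.224 -0.975] zmax 0.199 ((0.5849608182907104, -0.21555009484291077), (0.02352149412035942, 0.14983150362968445), 14.953042030334473)
side base 178 [ 0.6019 -0.2038  0.0091] [0.24  0.971] zmax 0.014 ((0.6172075271606445, -0.20052629709243774), (0.20290134847164154, 0.20847834646701813), 18.44891357421875)
237 160 [ 0.301 -0.202  0.226]
241 193 [ 0.444 -0.246  0.226]
276 143 [ 0.27  -0.05   0.214]
314 177 [0.426 0.013 0.16 ]
370 160 [0.469 0.202 0.191]
404 160 [0.518 0.306 0.187]
208 290 [ 0.616 -0.438  0.065]
```

Emit:
{"method": "play_rows", "body": {
  "commands": [
    [[0.01, 0.01, 0.02], [0, 0, 0.05]],
    [[0.03, 0.025, 0.05], [0, 0, 0.16]],
    [[0.065, 0.055, 0.08], [0, 0, 0.3]],
    [[0.105, 0.09, 0.1], [0, 0, 0.45]],
    [[0.145, 0.125, 0.1], [0, 0, 0.6]],
    [[0.185, 0.16, 0.1], [0, 0, 0.75]],
    [[0.225, 0.195, 0.1], [0, 0, 0.9]],
    [[0.265, 0.23, 0.1], [0, 0, 1.05]],
    [[0.305, 0.265, 0.1], [0, 0, 1.2]],
    [[0.345, 0.3, 0.1], [0, 0, 1.33]]
  ],
  "gripper": 0.087
}}

```text
time_s: 1.35
position: [0.4936, -0.3051, 0.3491]
tcp_rot: [[1.0, 0.001, -0.004], [0.004, -0.001, 1.0], [0.001, -1.0, -0.001]]
force: [-0.4, -0.6, -0.7]
opening: 1.0
```

Emit:
{"method": "play_rows", "body": {
  "commands": [
    [[0.035, 0.03, 0], [0, 0, 0.1]],
    [[0.06, 0.055, -0.01], [0, 0, 0.17]],
    [[0.08, 0.07, -0.02], [0, 0, 0.22]],
    [[0.09, 0.08, -0.03], [0, 0, 0.248]],
    [[0.096, 0.087, -0.035], [0, 0, 0.248]],
    [[0.096, 0.087, -0.035], [0, 0, 0.248]],
    [[0.096, 0.087, -0.035], [0, 0, 0.248]]
  ]
}}

```text
time_s: 2.22
position: [0.5879, -0.2211, 0.313]
tcp_rot: [[0.97, 0.0, -0.242], [0.242, -0.001, 0.97], [0.0, -1.0, -0.001]]
force: [0.3, -0.3, -0.3]
opening: 1.0
```

```bash
python3 - <<'E'
from rig import *
from h import *;import cv2
s=read_state();print(s["time_s"],s["position"],s["tcp_rot"],s["force"],s["joint_positions"])
c=capture("wrist");np.savez("pics/w1.npz",**c)
T=np.eye(4);T[:3,:3]=s["tcp_rot"];T[:3,3]=s["position"]
P=cloud(c,T@c["hand_eye"]);F=c["frame"].astype(int)
red=(F[...,0]>2.2*F[...,1])&(F[...,0]>2.2*F[...,2])
m=red&(P[...,2]>.188)&(P[...,2]<.202)&(np.hypot(P[...,0]-.588,P[...,1]+.22)<.1)
p=P[m];print(len(p),p.mean(0),cv2.minAreaRect(np.ascontiguousarray(p[:,:2],np.float32)))
v=np.linalg.svd(p[:,:2]-p[:,:2].mean(0),full_matrices=False)[2][0];print(v)
cv2.imwrite("pics/w1.png",c["frame"][:,:,::-1])
E
```

```text
2.225 [ 0.58789373 -0.2210824   0.31301549] [[ 9.70367556e-01  2.20320989e-04 -2.41633518e-01]
 [ 2.41633609e-01 -6.01992810e-04  9.70367372e-01]
 [ 6.83306590e-05 -9.99999795e-01 -6.37391247e-04]] [ 0.3459199  -0.25350448 -0.2834105 ] [-3.07778202e+01  2.68472346e+01  7.71320809e+01 -2.38844799e-02
  7.59921903e+01 -4.47550208e+01]
2443 [ 0.58293326 -0.21071206  0.19588744] ((0.5841432809829712, -0.2151503562927246), (0.013661198318004608, 0.1260964572429657), 14.128314971923828)
[-0.24449573  0.96965037]
```

View pics/w1.png

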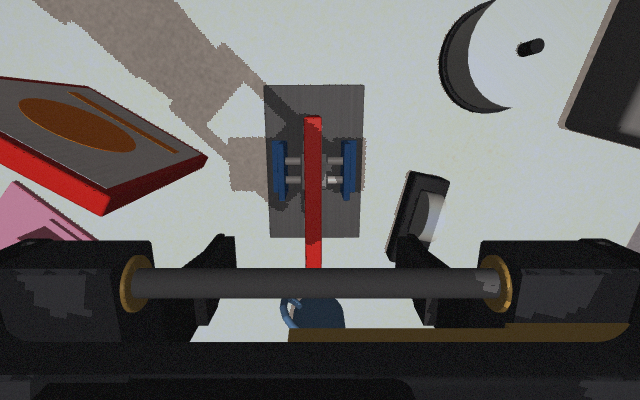

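The wrist view shows the top edge running from (313,117) to (313,265), squarely between the open fingers and about 1–2 mm to the left. Its height measures 0.196 m against 0.195 expected. Descending.

Emit:
{"method": "play_rows", "body": {
  "commands": [
    [[-0.001, 0, -0.01], [0, 0, 0.002]],
    [[-0.0015, 0.0005, -0.03], [0, 0, 0.002]],
    [[-0.0015, 0.0005, -0.055], [0, 0, 0.002]],
    [[-0.0015, 0.0005, -0.08], [0, 0, 0.002]],
    [[-0.0015, 0.0005, -0.102], [0, 0, 0.002]],
    [[-0.0015, 0.0005, -0.119], [0, 0, 0.002]],
    [[-0.0015, 0.0005, -0.128], [0, 0, 0.002]],
    [[-0.0015, 0.0005, -0.132], [0, 0, 0.002]],
    [[-0.0015, 0.0005, -0.132], [0, 0, 0.002]],
    [[-0.0015, 0.0005, -0.132], [0, 0, 0.002]]
  ]
}}

```text
time_s: 3.52
position: [0.5872, -0.2201, 0.1813]
tcp_rot: [[0.97, 0.001, -0.245], [0.245, -0.001, 0.97], [0.001, -1.0, -0.001]]
force: [-0.2, 0.1, 0.3]
opening: 0.997
```

Emit:
{"method": "play_rows", "body": {
  "commands": [
    [[0, 0, 0], [0, 0, 0]],
    [[0, 0, 0], [0, 0, 0]],
    [[0, 0, 0], [0, 0, 0]],
    [[0, 0, 0], [0, 0, 0]],
    [[0, 0, 0], [0, 0, 0]],
    [[0, 0, 0], [0, 0, 0]]
  ],
  "gripper": 0.03
}}

```text
time_s: 4.28
position: [0.5867, -0.2199, 0.1805]
tcp_rot: [[0.97, -0.0, -0.245], [0.245, 0.0, 0.97], [-0.0, -1.0, 0.0]]
force: [-0.9, -1.3, 0.2]
opening: 0.407
```

Emit:
{"method": "play_rows", "body": {
  "commands": [
    [[0, 0, 0], [0, 0, 0]],
    [[0, 0, 0], [0, 0, 0]],
    [[0, 0, 0], [0, 0, 0]],
    [[0, 0, 0], [0, 0, 0]],
    [[0, 0, 0], [0, 0, 0]],
    [[0, 0, 0], [0, 0, 0]]
  ],
  "gripper": 0.0
}}

```text
time_s: 5.03
position: [0.5863, -0.22, 0.1806]
tcp_rot: [[0.97, -0.001, -0.245], [0.245, -0.0, 0.97], [-0.001, -1.0, 0.0]]
force: [-2.9, -1.5, 1.6]
opening: 0.155
```

Gripped: the opening is 13.5 mm, matching the 14 mm case. Generating the rocking rows about the pads' pivot.

```bash
cat >plan.py <<'E'
import numpy as np,json
r0=.1386;y=np.array([-.245,.9695,0]);a=np.array([.9695,.245,0])
pos=lambda t,h:(-(r0+h)*np.sin(t))*y+np.array([0,0,(r0+h)*np.cos(t)-r0])
def swing(t0,h0,t1,h1,n):
    b=pos(t0,h0);o=[]
    for k in range(1,n+1):
        s=.5-.5*np.cos(np.pi*k/n);t=t0+s*(t1-t0);h=h0+s*(h1-h0)
        o.append([(pos(t,h)-b).round(4).tolist(),((t-t0)*a).round(3).tolist()])
    return json.dumps(o)
E
python3 - <<'E'
from plan import *
A=.12;print(swing(0,0,A,.0016,8));t,h=A,.0016
for i in range(13):
    print(i,round(h,4),swing(t,h,-t,h+.0022,10));t=-t;h+=.0022
E
```

```text
[[[0.0002, -0.0006, 0.0001], [0.004, 0.001, 0.0]], [[0.0006, -0.0024, 0.0002], [0.017, 0.004, 0.0]], [[0.0013, -0.005, 0.0004], [0.036, 0.009, 0.0]], [[0.002, -0.0081, 0.0005], [0.058, 0.015, 0.0]], [[0.0028, -0.0112, 0.0006], [0.08, 0.02, 0.0]], [[0.0035, -0.0139, 0.0006], [0.099, 0.025, 0.0]], [[0.004, -0.0156, 0.0006], [0.112, 0.028, 0.0]], [[0.0041, -0.0163, 0.0006], [0.116, 0.029, 0.0]]]
0 0.0016 [[[-0.0002, 0.0008, 0.0001], [-0.006, -0.001, -0.0]], [[-0.0008, 0.0031, 0.0006], [-0.022, -0.006, -0.0]], [[-0.0017, 0.0067, 0.0011], [-0.048, -0.012, -0.0]], [[-0.0028, 0.0112, 0.0017], [-0.08, -0.02, -0.0]], [[-0.0041, 0.0163, 0.0021], [-0.116, -0.029, -0.0]], [[-0.0054, 0.0214, 0.0024], [-0.152, -0.038, -0.0]], [[-0.0066, 0.026, 0.0024], [-0.185, -0.047, -0.0]], [[-0.0075, 0.0296, 0.0023], [-0.21, -0.053, -0.0]], [[-0.0081, 0.032, 0.0022], [-0.227, -0.057, -0.0]], [[-0.0083, 0.0328, 0.0022], [-0.233, -0.059, -0.0]]]
1 0.0038 [[[0.0002, -0.0008, 0.0002], [0.006, 0.001, 0.0]], [[0.0008, -0.0031, 0.0006], [0.022, 0.006, 0.0]], [[0.0017, -0.0068, 0.0011], [0.048, 0.012, 0.0]], [[0.0029,
[... 5369 characters left out ...]
5, 0.047, 0.0]], [[0.0088, -0.0347, 0.0024], [0.21, 0.053, 0.0]], [[0.0095, -0.0375, 0.0022], [0.227, 0.057, 0.0]], [[0.0097, -0.0384, 0.0022], [0.233, 0.059, 0.0]]]
12 0.028 [[[-0.0002, 0.0009, 0.0002], [-0.006, -0.001, -0.0]], [[-0.0009, 0.0037, 0.0006], [-0.022, -0.006, -0.0]], [[-0.002, 0.0079, 0.0012], [-0.048, -0.012, -0.0]], [[-0.0034, 0.0133, 0.0018], [-0.08, -0.02, -0.0]], [[-0.0049, 0.0193, 0.0023], [-0.116, -0.029, -0.0]], [[-0.0064, 0.0254, 0.0025], [-0.152, -0.038, -0.0]], [[-0.0078, 0.0308, 0.0025], [-0.185, -0.047, -0.0]], [[-0.0089, 0.0352, 0.0024], [-0.21, -0.053, -0.0]], [[-0.0096, 0.038, 0.0022], [-0.227, -0.057, -0.0]], [[-0.0098, 0.0389, 0.0022], [-0.233, -0.059, -0.0]]]
```

Emit:
{"method": "play_rows", "body": {
  "commands": [
    [[0.0002, -0.0006, 0.0001], [0.004, 0.001, 0]],
    [[0.0006, -0.0024, 0.0002], [0.017, 0.004, 0]],
    [[0.0013, -0.005, 0.0004], [0.036, 0.009, 0]],
    [[0.002, -0.0081, 0.0005], [0.058, 0.015, 0]],
    [[0.0028, -0.0112, 0.0006], [0.08, 0.02, 0]],
    [[0.0035, -0.0139, 0.0006], [0.099, 0.025, 0]],
    [[0.004, -0.0156, 0.0006], [0.112, 0.028, 0]],
    [[0.0041, -0.0163, 0.0006], [0.116, 0.029, 0]]
  ]
}}

```text
time_s: 6.02
position: [0.5906, -0.2363, 0.1808]
tcp_rot: [[0.97, -0.03, -0.242], [0.244, 0.116, 0.963], [-0.0, -0.993, 0.12]]
force: [-3.9, 0.3, -0.2]
opening: 0.157
```

Emit:
{"method": "play_rows", "body": {
  "commands": [
    [[-0.0002, 0.0008, 0.0001], [-0.006, -0.001, 0]],
    [[-0.0008, 0.0031, 0.0006], [-0.022, -0.006, 0]],
    [[-0.0017, 0.0067, 0.0011], [-0.048, -0.012, 0]],
    [[-0.0028, 0.0112, 0.0017], [-0.08, -0.02, 0]],
    [[-0.0041, 0.0163, 0.0021], [-0.116, -0.029, 0]],
    [[-0.0054, 0.0214, 0.0024], [-0.152, -0.038, 0]],
    [[-0.0066, 0.026, 0.0024], [-0.185, -0.047, 0]],
    [[-0.0075, 0.0296, 0.0023], [-0.21, -0.053, 0]],
    [[-0.0081, 0.032, 0.0022], [-0.227, -0.057, 0]],
    [[-0.0083, 0.0328, 0.0022], [-0.233, -0.059, 0]]
  ]
}}

```text
time_s: 7.28
position: [0.5822, -0.203, 0.1825]
tcp_rot: [[0.969, 0.03, -0.244], [0.246, -0.118, 0.962], [-0.0, -0.993, -0.122]]
force: [-2.6, -4.8, -9.0]
opening: 0.154
```

```bash
python3 - <<'E'
from rig import *
import cv2,numpy as np
s=read_state();print(s["time_s"],s["force"],s["moment"])
c=capture("scene");np.savez("pics/s1.npz",**c)
cv2.imwrite("pics/s1.png",cv2.resize(c["frame"][180:320,200:350,::-1],None,fx=4,fy=4,interpolation=cv2.INTER_CUBIC))
E
```

```text
7.275 [-2.6436677  -4.78772257 -9.01675017] [-0.90918752  0.56491098 -0.11337856]
```

View pics/s1.png

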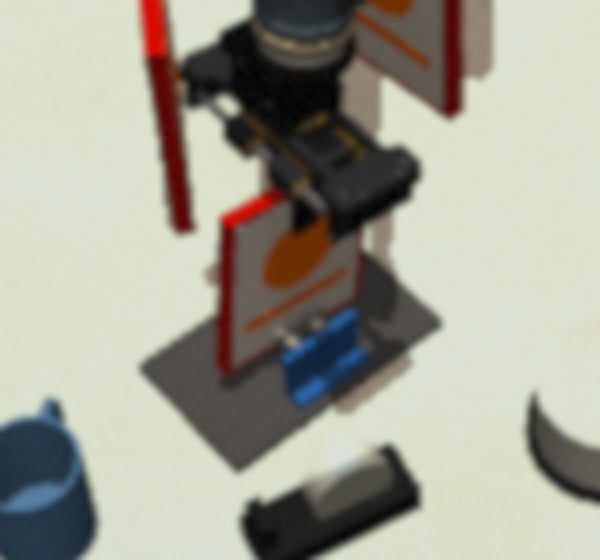

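The case leans with the gripper. The stand's corners, crop (140,368) and (440,322), have not moved, and the pull is 9 N. Continuing.

Emit:
{"method": "play_rows", "body": {
  "commands": [
    [[0.0002, -0.0008, 0.0002], [0.006, 0.001, 0]],
    [[0.0008, -0.0031, 0.0006], [0.022, 0.006, 0]],
    [[0.0017, -0.0068, 0.0011], [0.048, 0.012, 0]],
    [[0.0029, -0.0114, 0.0017], [0.08, 0.02, 0]],
    [[0.0042, -0.0165, 0.0021], [0.116, 0.029, 0]],
    [[0.0055, -0.0217, 0.0024], [0.152, 0.038, 0]],
    [[0.0067, -0.0264, 0.0024], [0.185, 0.047, 0]],
    [[0.0076, -0.0301, 0.0023], [0.21, 0.053, 0]],
    [[0.0082, -0.0325, 0.0022], [0.227, 0.057, 0]],
    [[0.0084, -0.0333, 0.0022], [0.233, 0.059, 0]]
  ]
}}

```text
time_s: 8.57
position: [0.5903, -0.2359, 0.1848]
tcp_rot: [[0.97, -0.031, -0.242], [0.244, 0.118, 0.962], [-0.001, -0.992, 0.122]]
force: [-2.4, 3.1, -12.7]
opening: 0.16
```

Emit:
{"method": "play_rows", "body": {
  "commands": [
    [[-0.0002, 0.0008, 0.0002], [-0.006, -0.001, 0]],
    [[-0.0008, 0.0032, 0.0006], [-0.022, -0.006, 0]],
    [[-0.0017, 0.0069, 0.0011], [-0.048, -0.012, 0]],
    [[-0.0029, 0.0116, 0.0017], [-0.08, -0.02, 0]],
    [[-0.0042, 0.0168, 0.0021], [-0.116, -0.029, 0]],
    [[-0.0056, 0.022, 0.0024], [-0.152, -0.038, 0]],
    [[-0.0068, 0.0268, 0.0024], [-0.185, -0.047, 0]],
    [[-0.0077, 0.0306, 0.0023], [-0.21, -0.053, 0]],
    [[-0.0083, 0.033, 0.0022], [-0.227, -0.057, 0]],
    [[-0.0085, 0.0338, 0.0022], [-0.233, -0.059, 0]]
  ]
}}

```text
time_s: 9.82
position: [0.5826, -0.2029, 0.1884]
tcp_rot: [[0.97, 0.03, -0.243], [0.245, -0.118, 0.962], [0.001, -0.993, -0.121]]
force: [-4.2, -2.1, -9.1]
opening: 0.158
```

Emit:
{"method": "play_rows", "body": {
  "commands": [
    [[0.0002, -0.0008, 0.0002], [0.006, 0.001, 0]],
    [[0.0008, -0.0032, 0.0006], [0.022, 0.006, 0]],
    [[0.0018, -0.007, 0.0011], [0.048, 0.012, 0]],
    [[0.003, -0.0117, 0.0017], [0.08, 0.02, 0]],
    [[0.0043, -0.017, 0.0022], [0.116, 0.029, 0]],
    [[0.0057, -0.0224, 0.0024], [0.152, 0.038, 0]],
    [[0.0069, -0.0272, 0.0024], [0.185, 0.047, 0]],
    [[0.0078, -0.031, 0.0023], [0.21, 0.053, 0]],
    [[0.0085, -0.0335, 0.0022], [0.227, 0.057, 0]],
    [[0.0087, -0.0343, 0.0022], [0.233, 0.059, 0]]
  ]
}}

```text
time_s: 11.08
position: [0.5912, -0.2376, 0.1898]
tcp_rot: [[0.97, -0.029, -0.243], [0.245, 0.117, 0.963], [0.0, -0.993, 0.12]]
force: [-5.4, 3.2, -9.1]
opening: 0.157
```

Emit:
{"method": "play_rows", "body": {
  "commands": [
    [[-0.0003, 0.0008, 0.0002], [-0.006, -0.001, 0]],
    [[-0.001, 0.0033, 0.0006], [-0.022, -0.006, 0]],
    [[-0.002, 0.0071, 0.0012], [-0.048, -0.012, 0]],
    [[-0.0033, 0.0118, 0.0017], [-0.08, -0.02, 0]],
    [[-0.0047, 0.0172, 0.0022], [-0.116, -0.029, 0]],
    [[-0.0061, 0.0226, 0.0024], [-0.152, -0.038, 0]],
    [[-0.0074, 0.0275, 0.0024], [-0.185, -0.047, 0]],
    [[-0.0085, 0.0314, 0.0024], [-0.21, -0.053, 0]],
    [[-0.0091, 0.0339, 0.0022], [-0.227, -0.057, 0]],
    [[-0.0093, 0.0347, 0.0022], [-0.233, -0.059, 0]]
  ]
}}

```text
time_s: 12.32
position: [0.5822, -0.2026, 0.1926]
tcp_rot: [[0.97, 0.031, -0.243], [0.245, -0.118, 0.962], [0.001, -0.993, -0.122]]
force: [-4.0, -4.5, -11.4]
opening: 0.153
```

Emit:
{"method": "play_rows", "body": {
  "commands": [
    [[0.0002, -0.0008, 0.0002], [0.006, 0.001, 0]],
    [[0.0008, -0.0033, 0.0006], [0.022, 0.006, 0]],
    [[0.0018, -0.0072, 0.0012], [0.048, 0.012, 0]],
    [[0.0031, -0.0121, 0.0017], [0.08, 0.02, 0]],
    [[0.0044, -0.0175, 0.0022], [0.116, 0.029, 0]],
    [[0.0058, -0.023, 0.0024], [0.152, 0.038, 0]],
    [[0.0071, -0.028, 0.0025], [0.185, 0.047, 0]],
    [[0.0081, -0.0319, 0.0024], [0.21, 0.053, 0]],
    [[0.0087, -0.0345, 0.0022], [0.227, 0.057, 0]],
    [[0.0089, -0.0354, 0.0022], [0.233, 0.059, 0]]
  ]
}}

```text
time_s: 13.58
position: [0.5908, -0.2379, 0.194]
tcp_rot: [[0.97, -0.029, -0.243], [0.244, 0.117, 0.963], [0.0, -0.993, 0.12]]
force: [-2.3, 1.7, -9.8]
opening: 0.157
```

Emit:
{"method": "play_rows", "body": {
  "commands": [
    [[-0.0002, 0.0009, 0.0002], [-0.006, -0.001, 0]],
    [[-0.0009, 0.0034, 0.0006], [-0.022, -0.006, 0]],
    [[-0.0018, 0.0073, 0.0012], [-0.048, -0.012, 0]],
    [[-0.0031, 0.0123, 0.0018], [-0.08, -0.02, 0]],
    [[-0.0045, 0.0178, 0.0022], [-0.116, -0.029, 0]],
    [[-0.0059, 0.0234, 0.0024], [-0.152, -0.038, 0]],
    [[-0.0072, 0.0284, 0.0025], [-0.185, -0.047, 0]],
    [[-0.0082, 0.0324, 0.0024], [-0.21, -0.053, 0]],
    [[-0.0088, 0.035, 0.0022], [-0.227, -0.057, 0]],
    [[-0.0091, 0.0359, 0.0022], [-0.233, -0.059, 0]]
  ]
}}

```text
time_s: 14.82
position: [0.5818, -0.202, 0.197]
tcp_rot: [[0.97, 0.031, -0.243], [0.245, -0.118, 0.962], [0.001, -0.993, -0.122]]
force: [-2.2, -2.9, -9.9]
opening: 0.158
```

```bash
python3 - <<'E'
from rig import *
import cv2,numpy as np
s=read_state();print(s["time_s"],s["force"],s["moment"])
c=capture("scene");np.savez("pics/s2.npz",**c)
cv2.imwrite("pics/s2.png",cv2.resize(c["frame"][180:320,200:350,::-1],None,fx=4,fy=4,interpolation=cv2.INTER_CUBIC))
E
```

```text
14.825 [-2.20849775 -2.93802432 -9.91103415] [-0.28472415  0.64816083 -0.10242886]
```

View pics/s2.png

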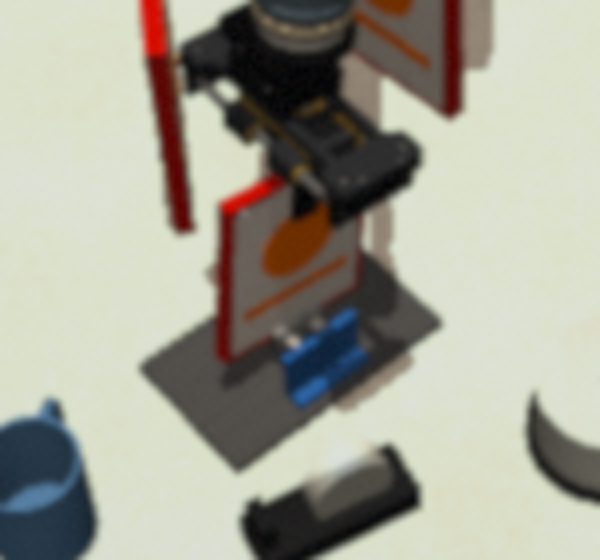

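The stand has not moved: its corners are still at (140,368), (238,470) and (440,322). The case's lower-left corner rose from (222,372) to about (222,358). Continuing with the same swings.

Emit:
{"method": "play_rows", "body": {
  "commands": [
    [[0.0002, -0.0009, 0.0002], [0.006, 0.001, 0]],
    [[0.0009, -0.0034, 0.0006], [0.022, 0.006, 0]],
    [[0.0019, -0.0074, 0.0012], [0.048, 0.012, 0]],
    [[0.0031, -0.0124, 0.0018], [0.08, 0.02, 0]],
    [[0.0046, -0.0181, 0.0022], [0.116, 0.029, 0]],
    [[0.006, -0.0237, 0.0025], [0.152, 0.038, 0]],
    [[0.0073, -0.0288, 0.0025], [0.185, 0.047, 0]],
    [[0.0083, -0.0329, 0.0024], [0.21, 0.053, 0]],
    [[0.009, -0.0355, 0.0022], [0.227, 0.057, 0]],
    [[0.0092, -0.0364, 0.0022], [0.233, 0.059, 0]]
  ]
}}

```text
time_s: 16.12
position: [0.5908, -0.2384, 0.1984]
tcp_rot: [[0.97, -0.029, -0.243], [0.244, 0.117, 0.963], [0.0, -0.993, 0.12]]
force: [-2.9, 2.0, -9.8]
opening: 0.154
```

Emit:
{"method": "play_rows", "body": {
  "commands": [
    [[-0.0002, 0.0009, 0.0002], [-0.006, -0.001, 0]],
    [[-0.0009, 0.0035, 0.0006], [-0.022, -0.006, 0]],
    [[-0.0019, 0.0075, 0.0012], [-0.048, -0.012, 0]],
    [[-0.0032, 0.0126, 0.0018], [-0.08, -0.02, 0]],
    [[-0.0046, 0.0183, 0.0022], [-0.116, -0.029, 0]],
    [[-0.0061, 0.024, 0.0025], [-0.152, -0.038, 0]],
    [[-0.0074, 0.0292, 0.0025], [-0.185, -0.047, 0]],
    [[-0.0084, 0.0333, 0.0024], [-0.21, -0.053, 0]],
    [[-0.0091, 0.036, 0.0022], [-0.227, -0.057, 0]],
    [[-0.0093, 0.0369, 0.0022], [-0.233, -0.059, 0]]
  ]
}}

```text
time_s: 17.38
position: [0.5817, -0.2015, 0.2014]
tcp_rot: [[0.97, 0.031, -0.243], [0.245, -0.118, 0.962], [0.001, -0.993, -0.122]]
force: [-1.5, -2.9, -9.1]
opening: 0.154
```

Emit:
{"method": "play_rows", "body": {
  "commands": [
    [[0.0002, -0.0009, 0.0002], [0.006, 0.001, 0]],
    [[0.0009, -0.0035, 0.0006], [0.022, 0.006, 0]],
    [[0.0019, -0.0076, 0.0012], [0.048, 0.012, 0]],
    [[0.0032, -0.0128, 0.0018], [0.08, 0.02, 0]],
    [[0.0047, -0.0186, 0.0023], [0.116, 0.029, 0]],
    [[0.0062, -0.0244, 0.0025], [0.152, 0.038, 0]],
    [[0.0075, -0.0296, 0.0025], [0.185, 0.047, 0]],
    [[0.0085, -0.0338, 0.0024], [0.21, 0.053, 0]],
    [[0.0092, -0.0365, 0.0022], [0.227, 0.057, 0]],
    [[0.0094, -0.0374, 0.0022], [0.233, 0.059, 0]]
  ]
}}

```text
time_s: 18.62
position: [0.5909, -0.2389, 0.2028]
tcp_rot: [[0.97, -0.029, -0.243], [0.244, 0.117, 0.963], [0.0, -0.993, 0.12]]
force: [-2.6, 2.5, -9.8]
opening: 0.157
```

Emit:
{"method": "play_rows", "body": {
  "commands": [
    [[-0.0002, 0.0009, 0.0002], [-0.006, -0.001, 0]],
    [[-0.0009, 0.0036, 0.0006], [-0.022, -0.006, 0]],
    [[-0.0019, 0.0077, 0.0012], [-0.048, -0.012, 0]],
    [[-0.0033, 0.013, 0.0018], [-0.08, -0.02, 0]],
    [[-0.0048, 0.0188, 0.0023], [-0.116, -0.029, 0]],
    [[-0.0062, 0.0247, 0.0025], [-0.152, -0.038, 0]],
    [[-0.0076, 0.03, 0.0025], [-0.185, -0.047, 0]],
    [[-0.0087, 0.0343, 0.0024], [-0.21, -0.053, 0]],
    [[-0.0093, 0.037, 0.0022], [-0.227, -0.057, 0]],
    [[-0.0096, 0.0379, 0.0022], [-0.233, -0.059, 0]]
  ]
}}

```text
time_s: 19.88
position: [0.5816, -0.201, 0.2061]
tcp_rot: [[0.97, 0.031, -0.243], [0.245, -0.118, 0.962], [0.001, -0.993, -0.122]]
force: [-1.4, -3.4, -7.1]
opening: 0.155
```

Emit:
{"method": "play_rows", "body": {
  "commands": [
    [[0.0002, -0.0009, 0.0002], [0.006, 0.001, 0]],
    [[0.0009, -0.0036, 0.0006], [0.022, 0.006, 0]],
    [[0.002, -0.0078, 0.0012], [0.048, 0.012, 0]],
    [[0.0033, -0.0131, 0.0018], [0.08, 0.02, 0]],
    [[0.0048, -0.0191, 0.0023], [0.116, 0.029, 0]],
    [[0.0063, -0.025, 0.0025], [0.152, 0.038, 0]],
    [[0.0077, -0.0304, 0.0025], [0.185, 0.047, 0]],
    [[0.0088, -0.0347, 0.0024], [0.21, 0.053, 0]],
    [[0.0095, -0.0375, 0.0022], [0.227, 0.057, 0]],
    [[0.0097, -0.0384, 0.0022], [0.233, 0.059, 0]]
  ]
}}

```text
time_s: 21.12
position: [0.5911, -0.2394, 0.2078]
tcp_rot: [[0.97, -0.029, -0.242], [0.244, 0.117, 0.963], [0.001, -0.993, 0.12]]
force: [-2.5, 1.7, -3.4]
opening: 0.153
```

Emit:
{"method": "play_rows", "body": {
  "commands": [
    [[-0.0002, 0.0009, 0.0002], [-0.006, -0.001, 0]],
    [[-0.0009, 0.0037, 0.0006], [-0.022, -0.006, 0]],
    [[-0.002, 0.0079, 0.0012], [-0.048, -0.012, 0]],
    [[-0.0034, 0.0133, 0.0018], [-0.08, -0.02, 0]],
    [[-0.0049, 0.0193, 0.0023], [-0.116, -0.029, 0]],
    [[-0.0064, 0.0254, 0.0025], [-0.152, -0.038, 0]],
    [[-0.0078, 0.0308, 0.0025], [-0.185, -0.047, 0]],
    [[-0.0089, 0.0352, 0.0024], [-0.21, -0.053, 0]],
    [[-0.0096, 0.038, 0.0022], [-0.227, -0.057, 0]],
    [[-0.0098, 0.0389, 0.0022], [-0.233, -0.059, 0]]
  ]
}}

```text
time_s: 22.38
position: [0.5815, -0.2002, 0.2101]
tcp_rot: [[0.97, 0.031, -0.243], [0.245, -0.117, 0.962], [0.001, -0.993, -0.121]]
force: [-0.3, 0.5, -0.5]
opening: 0.162
```

```bash
python3 - <<'E'
from rig import *
from plan import *
import cv2
s=read_state();print(s["time_s"],s["position"],s["force"],s["moment"])
for n in("scene","side"):
    c=capture(n);np.savez(f"pics/{n}3.npz",**c)
    b=c["frame"][180:320,200:350] if n=="scene" else c["frame"][120:230,290:410]
    cv2.imwrite(f"pics/{n}3.png",cv2.resize(b[:,:,::-1],(600,560),interpolation=cv2.INTER_CUBIC))
print(swing(-.12,.0302,.12,.0324,10));print(swing(-.12,.0302,0,.0315,8))
E
```

```text
22.375 [ 0.58154736 -0.2002026   0.2100835 ] [-0.28585248  0.46836261 -0.52723069] [ 0.30536563 -0.03019748 -0.0016017 ]
[[[0.0002, -0.0009, 0.0002], [0.006, 0.001, 0.0]], [[0.0009, -0.0037, 0.0006], [0.022, 0.006, 0.0]], [[0.002, -0.008, 0.0012], [0.048, 0.012, 0.0]], [[0.0034, -0.0135, 0.0019], [0.08, 0.02, 0.0]], [[0.005, -0.0196, 0.0023], [0.116, 0.029, 0.0]], [[0.0065, -0.0257, 0.0025], [0.152, 0.038, 0.0]], [[0.0079, -0.0312, 0.0025], [0.185, 0.047, 0.0]], [[0.009, -0.0356, 0.0024], [0.21, 0.053, 0.0]], [[0.0097, -0.0385, 0.0022], [0.227, 0.057, 0.0]], [[0.01, -0.0394, 0.0022], [0.233, 0.059, 0.0]]]
[[[0.0002, -0.0007, 0.0001], [0.004, 0.001, 0.0]], [[0.0007, -0.0028, 0.0005], [0.017, 0.004, 0.0]], [[0.0015, -0.006, 0.001], [0.036, 0.009, 0.0]], [[0.0025, -0.0097, 0.0016], [0.058, 0.015, 0.0]], [[0.0034, -0.0135, 0.002], [0.08, 0.02, 0.0]], [[0.0042, -0.0167, 0.0023], [0.099, 0.025, 0.0]], [[0.0048, -0.0188, 0.0025], [0.112, 0.028, 0.0]], [[0.005, -0.0196, 0.0025], [0.116, 0.029, 0.0]]]
```

View pics/scene3.png

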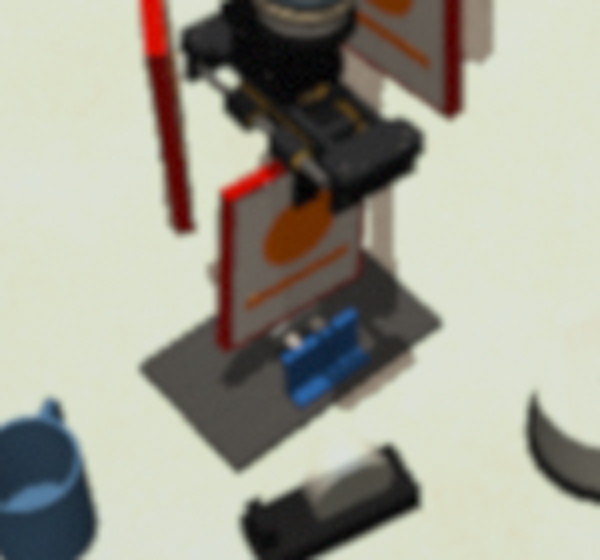

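The pull has dropped to about 0.5 N, so the case is out of the pads, and the stand is still in place. Straightening up, then a gentle lift.

Emit:
{"method": "play_rows", "body": {
  "commands": [
    [[0.0002, -0.0007, 0.0001], [0.004, 0.001, 0]],
    [[0.0007, -0.0028, 0.0005], [0.017, 0.004, 0]],
    [[0.0015, -0.006, 0.001], [0.036, 0.009, 0]],
    [[0.0025, -0.0097, 0.0016], [0.058, 0.015, 0]],
    [[0.0034, -0.0135, 0.002], [0.08, 0.02, 0]],
    [[0.0042, -0.0167, 0.0023], [0.099, 0.025, 0]],
    [[0.0048, -0.0188, 0.0025], [0.112, 0.028, 0]],
    [[0.005, -0.0196, 0.0025], [0.116, 0.029, 0]],
    [[0.005, -0.0196, 0.0025], [0.116, 0.029, 0]]
  ]
}}

```text
time_s: 23.6
position: [0.5862, -0.22, 0.2122]
tcp_rot: [[0.97, 0.001, -0.245], [0.245, -0.001, 0.97], [0.001, -1.0, -0.001]]
force: [-0.5, 1.1, -2.3]
opening: 0.153
```

Emit:
{"method": "play_rows", "body": {
  "commands": [
    [[0, 0, 0.0005], [0, 0, 0]],
    [[0, 0, 0.002], [0, 0, 0]],
    [[0, 0, 0.0045], [0, 0, 0]],
    [[0, 0, 0.0075], [0, 0, 0]],
    [[0, 0, 0.0105], [0, 0, 0]],
    [[0, 0, 0.0135], [0, 0, 0]],
    [[0, 0, 0.016], [0, 0, 0]],
    [[0, 0, 0.0175], [0, 0, 0]],
    [[0, 0, 0.018], [0, 0, 0]],
    [[0, 0, 0.018], [0, 0, 0]]
  ]
}}

```text
time_s: 24.85
position: [0.5862, -0.2201, 0.2302]
tcp_rot: [[0.97, 0.001, -0.245], [0.245, -0.001, 0.97], [0.001, -1.0, -0.001]]
force: [0.4, 0.2, -1.6]
opening: 0.157
```

Emit:
{"method": "play_rows", "body": {
  "commands": [
    [[0, 0, 0], [0, 0, 0]],
    [[0, 0, 0], [0, 0, 0]],
    [[0, 0, 0], [0, 0, 0]],
    [[0, 0, 0], [0, 0, 0]]
  ]
}}

```text
time_s: 25.35
position: [0.5862, -0.2201, 0.2302]
tcp_rot: [[0.97, 0.001, -0.245], [0.245, -0.001, 0.97], [0.001, -1.0, -0.001]]
force: [0.5, -0.3, -0.9]
opening: 0.161
```

```bash
python3 - <<'E'
from rig import *
from h import *
import cv2
s=read_state();print(s["time_s"],s["position"],s["tcp_rot"].round(3) if hasattr(s["tcp_rot"],"round") else s["tcp_rot"],s["force"],s["moment"],s["opening"])
for n in("scene","side"):
    c=capture(n);np.savez(f"pics/{n}4.npz",**c)
    b=c["frame"][180:320,200:350] if n=="scene" else c["frame"][120:230,290:410]
    cv2.imwrite(f"pics/{n}4.png",cv2.resize(b[:,:,::-1],(600,560),interpolation=cv2.INTER_CUBIC))
    if n=="scene":
        P=cloud(c);F=c["frame"].astype(int)
        b=(P[...,2]>.006)&(P[...,2]<.014)&(F.max(2)<110)&(np.hypot(P[...,0]-.588,P[...,1]+.22)<.14)
        print("base",cv2.minAreaRect(np.ascontiguousarray(P[b][:,:2],np.float32)))
        # case front face: in-plane points
        q=(P-np.array([.5865,-.2205,0]));X=q[...,0]*.97+q[...,1]*.245;Y=-q[...,0]*.245+q[...,1]*.97
        m=(abs(X-.005)<.008)&(P[...,2]>.055)&(P[...,2]<.215)&(abs(Y)<.09)
        print("face tilt rect (Y,Z)",cv2.minAreaRect(np.stack([Y[m],P[...,2][m]],1).astype(np.float32)),P[...,2][m].min())
E
```

```text
25.35 [ 0.58623894 -0.22007389  0.23021658] [[ 0.97   0.001 -0.245]
 [ 0.245 -0.001  0.97 ]
 [ 0.001 -1.    -0.001]] [ 0.51718218 -0.25284723 -0.89008628] [-0.02431204 -0.11909776 -0.0203856 ] 0.16126482569122036
base ((0.588657557964325, -0.22064387798309326), (0.1309061050415039, 0.20745210349559784), 13.373907089233398)
face tilt rect (Y,Z) ((-0.0003330633044242859, 0.13548049330711365), (0.1383565217256546, 0.1594991683959961), 0.4936777949333191) 0.055740200190546485
```

View pics/scene4.png

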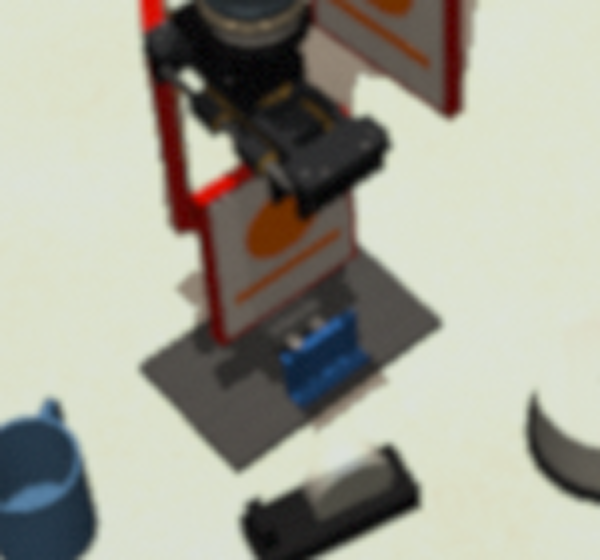

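View pics/side4.png

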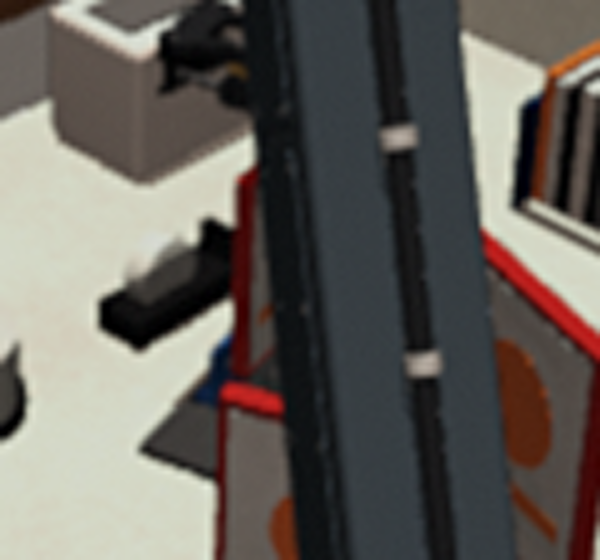

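```bash
python3 - <<'E'
from h import *
c=dict(np.load("pics/scene4.npz"));P=cloud(c);F=c["frame"].astype(int)
q=(P-np.array([.5865,-.2205,0]));X=q[...,0]*.97+q[...,1]*.245;Y=-q[...,0]*.245+q[...,1]*.97;Z=P[...,2]
red=(F[...,0]>2*F[...,1])&(F[...,0]>2*F[...,2])
m=red&(abs(X)<.006)&(Z>.22)&(abs(Y)<.09);print("top",m.sum(),np.median(Z[m]),np.polyfit(Y[m],Z[m],1))
for y0,y1 in((-.07,-.05),(-.05,-.04),(.04,.05),(.05,.067)):
    m=(abs(X-.006)<.005)&(Y>y0)&(Y<y1)&(Z>.03);z=np.sort(Z[m]);print(y0,z[:4].round(4),"max",z[-1].round(3))
E
```

```text
top 54 0.24362355382776013 [0.22597473 0.25277224]
-0.07 [0.075  0.0754 0.0775 0.0778] max 0.523
-0.05 [0.0749 0.0769 0.0776 0.0833] max 0.536
0.04 [0.0722 0.0739 0.077  0.0803] max 0.563
0.05 [0.0739 0.0744 0.0747 0.0784] max 0.577
```

The bottom edge is level at about 74 mm, 12 mm above the brackets. The top is at about 244 mm, so the case has not slipped in the grip. Handing in.

```bash
python3 -c "
from rig import *
print(hand_in())"
```

```text
the job is handed in; nothing more can be done
None
```

The red case is out of its stand, and I handed in with the gripper still holding it upright and still. I pinched it by the top edge and rocked it about ±0.12 rad (6.9°) through 14 swings. It rose about 2.2 mm per full swing until the pull fell to nearly zero, then I straightened it and lifted it clear.

Last checks, at 25 s on the clock:
- **Case height and tilt:** the bottom edge is level at about 74 mm, 12 mm above the bracket tops. The top is at about 244 mm, so the case has not slipped in the grip.
- **Grip:** the opening measured 13.3–14 mm, matching the 14 mm case.
- **Stand:** its base measures within about 1 mm and 0.5° of where it started, which is within camera error.
- **Pull:** the highest reading was about 13 N, under the 24 N that lifts the stand. Forces were read only at the end of each swing, so short peaks in between were not seen.
- **Disagreements:** a line fit to the visible top strip suggested a tilt. I judged it spurious because it used only 54 pixels, and the level bottom edge and vertical tool contradict it. The arm mostly blocked the last side view, so that view confirmed nothing.

I did not measure the other objects, but in the last scene crop the mug, tape dispenser and loose red cases were where they started.

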